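# Load the laundry pegs into the peg tube

## Task

Put the two blue clothes pegs away in the white peg tube by the sink: slide one lengthwise into its open end, then slide the second in behind it so that it pushes the first all the way to the closed end. Leave the second peg up against the first, part of it sticking out of the mouth, and leave the wooden peg where it lies.

Things in the scene. Friction and masses are not known exactly. Their poses are not given: they have to be found in the camera images.
- peg_tube: White square tube on a grey foot plate, fixed; green cap on its closed end, open mouth facing roughly to the robot. Origin: on the worktop, on its centre line, in the mouth plane; x into the tube, z up. Bore 22 mm wide, z 6 to 28 mm, end wall at x = 100 mm; flared at sides and top over the first 10 mm to 42 mm wide (50 mm outside, top at z = 40; else 30 mm wide, top at 32).
- tube_mouth (a point): Centre of the tube's mouth, 17 mm over the worktop. In front of it the foot plate (44 mm wide, top at z = 6 mm, level with the bore's floor) juts out 50 mm towards the robot as an open loading sill.
- tube_end (a point): Centre of the closed end's inner face: 100 mm beyond tube_mouth along the tube's x.
- blue_peg_a: Blue clothes peg lying on the worktop: a straight bar 72 mm long (y axis), 15 mm wide (x), 12 mm high (z), 20 g. Origin: centre of its underside. Goes in either way round, first or second; slides freely in the bore. With both home, the second sticks out of the mouth 44 mm over the sill, so hold it near its rear end, and slide it with its underside 7 to 12 mm over the worktop.
- blue_peg_b: The other blue clothes peg, the same in every way as blue_peg_a.
- wooden_peg: A pale wooden clothes peg with a steel spring, of the same size (72 mm along y, 14 mm wide, 11 mm high), lying in a row with the blue ones; not to be moved. Origin: centre of its underside.
Mind the look-alikes: they are no part of the job. Leave any purple or yellow look-alike of the blue_peg_b alone.

How it is judged:
By the outcome, as a careful person would: the job done as asked, in the order asked, and still so for the second after the job is handed in, with the robot touching nothing.
It also fails if it takes over 54 s, if anything falls off the work surface, if the arm or the gripper's body presses on something with over 40 N, if the wrist force passes 120 N, or if a joint passes its speed limit or range.

## Robot

A 6-joint arm with a two-finger parallel gripper is mounted at the origin on a cart in front of the work surface, level with it; the furniture and walls round the work are solid. World frame = base frame: x ahead of the robot, y to its left, z up, the work surface at z = 0. Lengths are in mm, angles in rad, forces in N, time in s.
With the tool pointing down it reaches from about 350 to 975 mm from the base axis. Payload 7.1 kg.
Tool frame: the origin (TCP) lies midway between the tips of the shut fingers; the grasp point (between the pads) lies r.hold_point_z behind it (r.hold_point_z is the distance from the TCP to the grasp point, in mm); z points along the fingers, y is the line along which they close (so a half turn about z gives the same grasp; the last joint's range is limited). The gripper opens to 88 mm and grips with 3 to 60 N. Pads are 20 mm wide; open, the fingers measure 115 mm over their backs; the gripper's body (75 mm by 178 mm) begins 61 mm behind the grasp point.
Start: joints at [1.103, 0.423, 1.63, -0, 1.089, -0.019], TCP at [271.145, 563.103, 222.675] pointing down, gripper open.
Joint ranges: [-3, 3], [-0.9, 2.11], [0.09, 2.58], [-1.31, 4.45], [0.11, 2.69], [-2.54, 2.54]. Speed limits (rad/s): [2.39, 2.39, 3.01, 3.14, 3.14, 3.14].

## Interface

Orientations are given as a 3x3 rotation matrix whose columns are the frame's x, y, z axes.
In Python, from station import get_state, vision, r gives the robot as it stands.
- The arm moves only by the tool carry_out, never from a script. Its argument "commands" is one flat list of numbers, 7 for each row, row after row: the turn, a rotation vector about the tool's x, y, z scaled (see below), then the shift along the tool's x, y, z scaled (see below), then the opening, from 0 (shut) to 1 (fully open). A call has 1 to 12 rows; each row is the pose to reach, as a shift and turn from the pose commanded when the call began, along the tool's axes at that moment; what a row does not reach only later rows make up. The controller multiplies each number of a shift by 20 cm and each number of a turn by 90 degrees. A row lasts 1/10 s, in which the tool goes at most 50 mm and 8.59 degrees, less where a joint would pass 70% of its speed; a pose out of reach is approached as far as the arm can. A call with a number of a shift or a turn outside -1 to 1 is refused whole. A call with a gripper value outside its range is refused whole. The fingers move at their own pace and stop on an object; the grip force is fixed at half the most. Time passes only in rows, so rows that repeat a pose let the fingers close. It gives the time, the measured TCP pose, the force, the opening and the grip force at its end, in the units of the state.
- get_state(): the state, without advancing time (a new reading comes with each control period).
- vision.grab_frame(name): name is "scene" or "top" or "wrist"; returns a dict with "pixels" (384x512x3 uint8, blue, green, red), "depth" (384x512 float32, mm along the optical axis (not along the pixel's ray), 0 where there is no reading), "K" (3x3 intrinsics, pixels), "k1" (the pictures are not rectified: a ray, as slopes to the right and down, at radius r is drawn at 1 + k1 r^2 times it, then the intrinsics apply), "rvec" (rotation vector, rad) and "tvec" (3), from world to camera coordinates, as OpenCV has them; the wrist camera has in their place "tool_from_camera" (4x4, takes a point from camera to tool coordinates, whose origin is the TCP and whose axes are the flange's). Camera axes: x right, y down, z forward; pixel columns grow to the right and rows downward; lengths in mm; the calibration is good to about 2 mm. A picture is of the moment at which its call begins: read the wrist's pose just before it.
- r.close_job(): hands the job in; it is judged then, once.
The state is a dict: "t": time; "qpos": joint angles; "qvel": joint speeds; "effort": joint torques, N m; "eef_pos": TCP position; "eef_rot": TCP orientation; "contact_force": force on the tool from outside, world axes, zero at the start; "moment": the same for the moment, N m; "width": opening from 0.0 (shut) to 1.0 (fully open); "gripper_force": force on a finger pad.
Only numpy, scipy, OpenCV 4.12 (cv2) and the standard library are available. Lean on these libraries where they do the work, as an engineer would, in place of code of your own. Each camera call takes 0.05 s, during which the arm holds its last target. There are 200 camera calls.

## Working session

There is one attempt and no reset: what is moved stays moved. The work goes in short steps, Python scripts to look and compute and a tool call to move; the robot and the scene stay as the last step left them, time stands still between calls to the robot, and variables do not carry over. Pictures are saved under pics/ and viewed, at most 10 in all, crops included, and the job is handed in when it is done.

Besides the shell and the picture viewer there is one more tool, called after "Emit:" by a JSON object that holds its "api" and its "payload". carry_out: Moves the arm, as the interface text tells. Shifts and turns lie within -1 to 1; 1 stands for 20 cm of shift or 90 degrees of turn. Its arguments: {"type":"object","properties":{"commands":{"type":"array","items":{"type":"number","minimum":-1,"maximum":1}}},"required":["commands"]}

```bash
mkdir -p pics; ls; cat > h.py <<'E'
import numpy as np, cv2, pickle
from station import get_state, vision, r
def grab(n):
    s=get_state(); f=vision.grab_frame(n); f['R']=np.array(s['eef_rot']); f['p']=np.array(s['eef_pos']); f['name']=n
    return f
def world(f,u,v,z=None):
    K=np.array(f['K']); k=f['k1']
    p=cv2.undistortPoints(np.array([[[u,v]]],float),K,np.array([k,0,0,0.]))[0,0]
    d=np.array([p[0],p[1],1.])
    if 'rvec' in f:
        R=cv2.Rodrigues(np.array(f['rvec'],float))[0]; o=-R.T@np.array(f['tvec']).ravel(); w=R.T@d
    else:
        T=np.array(f['tool_from_camera']); o=f['R']@T[:3,3]+f['p']; w=f['R']@T[:3,:3]@d
    if z is None:
        return o+w*f['depth'][int(round(v)),int(round(u))]
    return o+w*(z-o[2])/w[2]
E
python3 - <<'E'
from h import *
a=grab('scene');b=grab('top')
pickle.dump((a,b),open('f0.pkl','wb'))
cv2.imwrite('pics/s0.png',a['pixels']);cv2.imwrite('pics/t0.png',cv2.resize(b['pixels'],(800,600)))
print(r.hold_point_z,get_state())
E
```

```text
pics
18.700000000000003 {'t': 0.1, 'qpos': array([ 1.10301769e+00,  4.23749994e-01,  1.63059575e+00, -3.33601770e-06,
        1.08858292e+00, -1.90126166e-02]), 'qvel': array([-0.00090067, -0.00246803, -0.00249275,  0.00065609, -0.00033882,
        0.00028989]), 'effort': array([ 6.10293628e-04, -5.45610738e+01, -2.74325126e+01,  6.45267265e-02,
        1.89520034e-02, -2.86061538e-05]), 'eef_pos': array([270.92291588, 562.68506632, 221.99543669]), 'eef_rot': array([[-9.00983822e-01,  4.33852271e-01, -5.99772798e-04],
       [ 4.33852685e-01,  9.00983031e-01, -1.19381351e-03],
       [ 2.24464103e-05, -1.33581970e-03, -9.99999108e-01]]), 'contact_force': array([ 0.04982603, -0.58951828,  0.08039729]), 'moment': array([ 0.01685485, -0.00968695,  0.04840509]), 'gripper_force': 0.0, 'width': 0.9959656991106671}
```

View pics/s0.png

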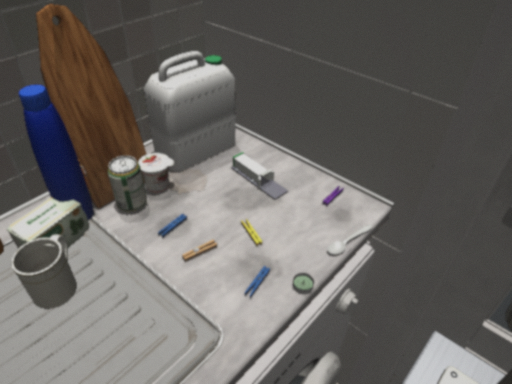

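View pics/t0.png

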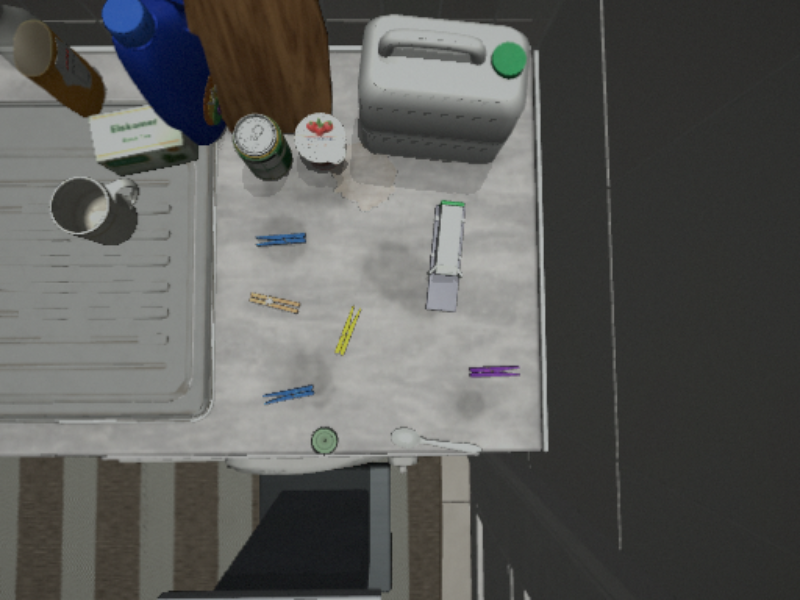

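The scene shows the following (800x600 top-view pixels):
- **Blue pegs:** (281,239) and (289,394).
- **Look-alikes to leave alone:** wooden (275,302), yellow (348,330) and purple (494,371).
- **Tube:** cap at (452,204), mouth near (445,274), sill out to (441,310).

I choose the two blue ones, and will check them in a close crop.

```bash
python3 - <<'E'
from h import *
a,b=pickle.load(open('f0.pkl','rb'))
s=.64
img=b['pixels']
for n,(u,v) in dict(bA=(281,239),bB=(289,394),wood=(275,302),yel=(348,330),pur=(494,371),cap=(452,204),mouth=(445,274),sill=(441,310),mug=(95,210),can=(262,140),cup=(321,140),lid=(324,440)).items():
    print(n,world(b,u*s,v*s).round(1), world(b,u*s,v*s,0).round(1))
hsv=cv2.cvtColor(img,cv2.COLOR_BGR2HSV)
m=cv2.inRange(hsv,(95,110,40),(118,255,255))
for n,(u,v) in dict(bA=(281,239),bB=(289,394)).items():
    u*=s;v*=s;mm=np.zeros_like(m);y,x=int(v),int(u);mm[y-18:y+18,x-25:x+25]=m[y-18:y+18,x-25:x+25]
    ys,xs=np.nonzero(mm)
    P=np.array([world(b,i,j,8)[:2] for i,j in zip(xs,ys)])
    c,sz,ang=cv2.minAreaRect(P.astype(np.float32)); ev=np.linalg.svd(P-P.mean(0))[2][0]
    print(n,len(xs),P.mean(0).round(1),'rect',np.round(c,1),np.round(sz,1),ang,'axis',ev.round(3))
c1=cv2.resize(img[120:205,262:312],None,fx=7,fy=7,interpolation=cv2.INTER_CUBIC)
c2=cv2.resize(img[140:270,150:235],None,fx=4.57,fy=4.57,interpolation=cv2.INTER_CUBIC)
h=min(c1.shape[0],c2.shape[0]);cv2.imwrite('pics/c0.png',np.hstack([c1[:h],c2[:h]]))
E
```

```text
bA [661.4 -16.5  10.1] [663.1 -14.8   0. ]
bB [437.6 -29.3  10.1] [436.7 -27.7   0. ]
wood [570.   -7.    2.2] [570.2  -6.6   0. ]
yel [ 528.4 -113.8   10.1] [ 528.6 -113.2    0. ]
pur [ 467.9 -323.6   11.6] [ 467.3 -325.7    0. ]
cap [ 706.5 -263.9   35.2] [ 714.4 -267.9    0. ]
mouth [ 605.5 -252.    40. ] [ 609.9 -256.     0. ]
sill [ 556.5 -248.6    8.4] [ 556.9 -249.4    0. ]
mug [705.6 254.7   9.9] [707.8 259.4   0. ]
can [773.9  -8.7 114.6] [812.4  14.5   0. ]
cup [788.2 -80.8  71.3] [812.1 -73.4   0. ]
lid [371.4 -78.8   4.9] [370.6 -78.3   0. ]
bA 141 [662.7 -18.6] rect [662.3 -15.1] [12.7 70.6] 4.17092227935791 axis [-0.073  0.997]
bB 133 [438.6 -32.4] rect [437.5 -26.9] [12.7 71. ] 10.794121742248535 axis [-0.182  0.983]
```

View pics/c0.png

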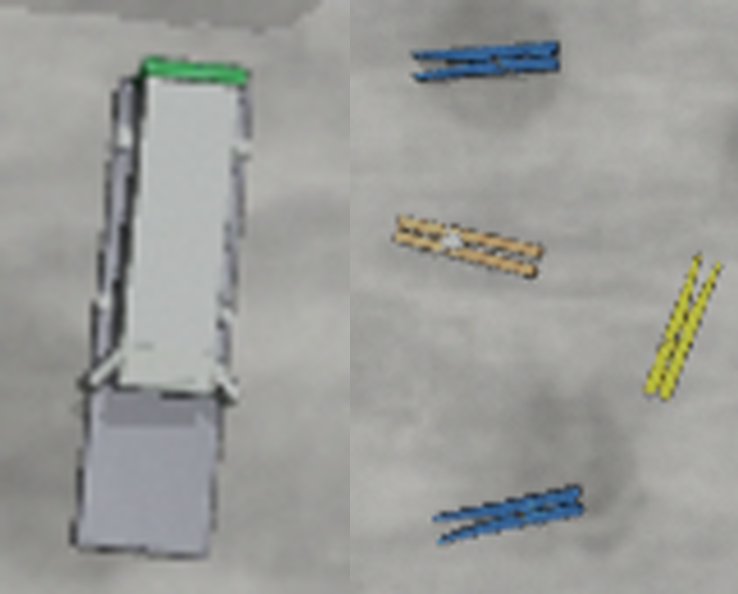

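The crop confirms both all-blue pegs at right, (485,62) and (508,513), with the wooden and yellow ones distinct. The tube's sill corners are at (77,548) and (208,556), and the flare at (90,388) to (235,395). Next I measure the tube pose and how close the tall items are to peg A.

```bash
python3 - <<'E'
from h import *
a,b=pickle.load(open('f0.pkl','rb'))
q=lambda u,v,z:world(b,262+u/7-.43,120+v/7-.43,z)[:2].round(1)
for n,u,v,z in [('sillL',77,548,6),('sillR',208,556,6),('mouthplateL',88,395,6),('mouthplateR',220,395,6),('capL',145,66,32),('capR',247,72,32),('topL',122,385,32),('topR',213,388,32),('flL',82,386,20),('flR',236,402,20),('rearplL',122,80,6),('rearplR',248,90,6)]: print(n,q(u,v,z))
# tall stuff near peg A
for f in (b,a):
  H,W=f['depth'].shape
  V,U=np.mgrid[0:H:1,0:W:1]
  p=cv2.undistortPoints(np.stack([U.ravel(),V.ravel()],-1)[:,None].astype(float),np.array(f['K']),np.array([f['k1'],0,0,0.]))[:,0]
  R=cv2.Rodrigues(np.array(f['rvec'],float))[0]
  P=(np.c_[p,np.ones(len(p))]*f['depth'].ravel()[:,None]-np.array(f['tvec']).ravel())@R
  P=P[(f['depth'].ravel()>0)]
  for lo,hi in ((-50,30),(-130,-50),(-180,-130),(-330,-180)):
    t=P[(P[:,2]>65)&(P[:,0]>550)&(P[:,0]<1000)&(P[:,1]>lo)&(P[:,1]<hi)]
    print(f['name'],lo,hi,len(t),np.percentile(t[:,0],[0,1,5,50]).round() if len(t) else '', t[:,2].max().round() if len(t) else '')
  t=P[(P[:,2]>6)&(P[:,2]<20)&(np.hypot(P[:,0]-662,P[:,1]+15)<45)]; print('A',t.mean(0).round(1))
  t=P[(P[:,2]>6)&(P[:,2]<20)&(np.hypot(P[:,0]-438,P[:,1]+28)<45)]; print('B',t.mean(0).round(1))
  t=P[(P[:,2]>28)&(P[:,2]<36)&(abs(P[:,1]+258)<40)&(abs(P[:,0]-660)<60)]; ev=np.linalg.svd(t[:,:2]-t[:,:2].mean(0),full_matrices=False)[2][0]; print('tubetop',len(t),t.mean(0).round(1),ev, np.percentile(t[:,0],[1,99]))
E
```

```text
sillL [ 558.  -226.9]
sillR [ 555.1 -269.5]
mouthplateL [ 607.9 -231. ]
mouthplateR [ 607.7 -274.2]
capL [ 710.8 -248.6]
capR [ 708.7 -281.2]
topL [ 608.2 -239.9]
topR [ 607.1 -268.8]
flL [ 609.3 -228.1]
flR [ 603.9 -277.6]
rearplL [ 712.1 -243.4]
rearplR [ 708.6 -284.9]
top -50 30 3800 [748. 750. 757. 862.] 240.0
top -130 -50 2838 [757. 761. 770. 864.] 236.0
top -180 -130 2024 [786. 787. 788. 822.] 259.0
top -330 -180 7401 [772. 773. 776. 814.] 264.0
A [661.6 -18.7  11.5]
B [437.9 -31.3  11.7]
tubetop 587 [ 661.3 -258.8   33.1] [-0.99426898  0.10690743] [608.89910756 710.1788318 ]
scene -50 30 8065 [744. 747. 755. 893.] 403.0
scene -130 -50 4395 [751. 760. 781. 894.] 386.0
scene -180 -130 4880 [781. 784. 786. 867.] 370.0
scene -330 -180 8107 [767. 770. 772. 834.] 360.0
A [657.3 -16.7  10.5]
B [433.2 -30.8  10.7]
tubetop 356 [ 658.2 -260.    32.5] [-0.9948881   0.10098349] [602.88356718 706.2248439 ]
```

```bash
cat >> h.py <<'E'
from scipy.spatial.transform import Rotation as Ro
def rot(head,tilt=0):
    "closing axis y at heading head deg, z down; tilt about tool x, deg"
    h=np.radians(head); y=np.array([np.cos(h),np.sin(h),0]); z=np.array([0,0,-1.]); 
    return np.c_[np.cross(y,z),y,z]@Ro.from_rotvec([np.radians(tilt),0,0]).as_matrix()
def plan(p,head,tilt=0,hold=False,start=None):
    "numbers for a move from the measured (or given) pose; returns the end pose"
    s=get_state(); R0,p0=(np.array(s['eef_rot']),np.array(s['eef_pos'])) if start is None else start
    R1=rot(head,tilt); t=Ro.from_matrix(R0.T@R1).as_rotvec(degrees=True)/90; d=R0.T@(np.array(p,float)-p0)/200
    print('plan',np.r_[t,d].round(3).tolist()); return R1,np.array(p,float)
E
python3 - <<'E'
from h import *
q=plan([340,379,150],45); q=plan([400,194,120],28,start=q); q=plan([433.7,-5.4,80],10.5,start=q); plan([433.7,-5.4,3],10.5,start=q)
E
```

```text
plan [-0.001, 0.0, 0.214, -0.71, -0.677, 0.361]
plan [0.0, 0.0, 0.189, -0.866, -0.442, 0.15]
plan [0.0, 0.0, 0.194, -0.959, -0.319, 0.2]
plan [0.0, 0.0, 0.0, 0.0, 0.0, 0.385]
```

Emit:
{"api": "carry_out", "payload": {"commands": [0,0,0.214,-0.71,-0.677,0.36,0.5,0,0,0.214,-0.71,-0.677,0.36,0.5,0,0,0.214,-0.71,-0.677,0.36,0.5,0,0,0.214,-0.71,-0.677,0.36,0.5,0,0,0.214,-0.71,-0.677,0.36,0.5]}}

```text
t: 0.6
eef_pos: [339.6, 374.3, 148.5]
eef_rot: [[-0.705, 0.709, -0.004], [0.709, 0.705, -0.005], [-0.001, -0.006, -1.0]]
contact_force: [-0.3, 0.8, 0.2]
width: 0.585
gripper_force: 0.0
```

Emit:
{"api": "carry_out", "payload": {"commands": [0,0,0.189,-0.866,-0.442,0.15,0.5,0,0,0.189,-0.866,-0.442,0.15,0.5,0,0,0.189,-0.866,-0.442,0.15,0.5,0,0,0.189,-0.866,-0.442,0.15,0.5,0,0,0.189,-0.866,-0.442,0.15,0.5]}}

```text
t: 1.1
eef_pos: [400.9, 190.7, 120.0]
eef_rot: [[-0.465, 0.885, -0.002], [0.885, 0.465, -0.001], [-0.0, -0.002, -1.0]]
contact_force: [0.5, 0.3, 0.1]
width: 0.502
gripper_force: 0.0
```

Emit:
{"api": "carry_out", "payload": {"commands": [0,0,0.194,-0.959,-0.319,0.2,0.5,0,0,0.194,-0.959,-0.319,0.2,0.5,0,0,0.194,-0.959,-0.319,0.2,0.5,0,0,0.194,-0.959,-0.319,0.2,0.5,0,0,0.194,-0.959,-0.319,0.2,0.5,0,0,0.194,-0.959,-0.319,0.2,0.5]}}

```text
t: 1.7
eef_pos: [434.7, -5.2, 80.6]
eef_rot: [[-0.18, 0.984, -0.0], [0.984, 0.18, 0.0], [0.0, -0.0, -1.0]]
contact_force: [0.4, -0.1, -0.2]
width: 0.499
gripper_force: 0.0
```

```bash
python3 - <<'E'
from h import *
f=grab('wrist');cv2.imwrite('pics/w1.png',f['pixels']);pickle.dump(f,open('w1.pkl','wb'))
s=get_state();print(s['t'],s['eef_pos'],s['eef_rot'].round(3).tolist(),s['qpos'].round(2))
hsv=cv2.cvtColor(f['pixels'],cv2.COLOR_BGR2HSV);m=cv2.inRange(hsv,(95,110,40),(118,255,255))
n,l,st,c=cv2.connectedComponentsWithStats(m)
for i in range(1,n):
    if st[i,4]>300:
        ys,xs=np.nonzero(l==i);P=np.array([world(f,a,b,12)[:2] for a,b in zip(xs,ys)],np.float32)
        print(st[i],[np.round(v,1) for v in cv2.minAreaRect(P)],P.mean(0))
plan([433.7,-5.4,3],10.5)
E
```

```text
1.75 [434.49000124  -4.262118    80.72291602] [[-0.182, 0.983, 0.0], [0.983, 0.182, 0.0], [0.0, 0.0, -1.0]] [-0.04  0.4   2.13  0.    0.61 -0.22]
[245 184  15  76 710] [array([435.8, -27.4]), array([12.3, 71.8]), np.float64(10.8)] [436.5437   -31.522907]
[465 212  33  47 384] [array([654. ,  -2.8]), array([20.6, 47.3]), np.float64(3.2)] [651.69977     7.5017915]
plan [0.0, -0.0, -0.0, -0.005, -0.005, 0.389]
```

View pics/w1.png

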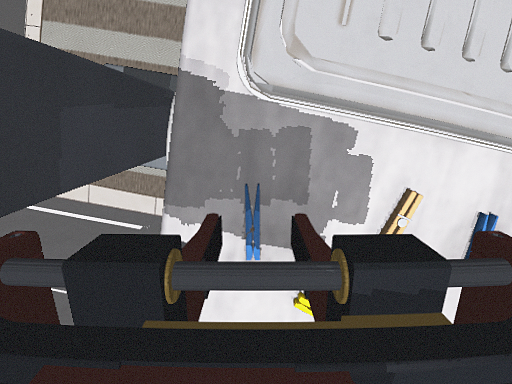

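The wrist view shows the blue peg at (253,222) midway between the open fingers at (207,240) and (305,240), so the aim is good to a few mm. The wooden peg at (403,213) is well clear.

Emit:
{"api": "carry_out", "payload": {"commands": [0,0,0,0,-0.01,0.2,0.5,0,0,0,0,-0.01,0.3,0.5,0,0,0,0,-0.01,0.385,0.5,0,0,0,0,-0.01,0.385,0.5,0,0,0,0,-0.01,0.385,0,0,0,0,0,-0.01,0.385,0,0,0,0,0,-0.01,0.385,0,0,0,0,0,-0.01,0.385,0,0,0,0,0,-0.01,0.385,0]}}

```text
t: 2.65
eef_pos: [432.8, -5.1, 4.4]
eef_rot: [[-0.183, 0.983, 0.001], [0.983, 0.183, 0.0], [-0.0, 0.001, -1.0]]
contact_force: [-1.6, 2.1, 7.0]
width: 0.165
gripper_force: 30.0
```

```bash
python3 - <<'E'
from h import *
s=get_state();print(s['t'],s['eef_pos'],s['width'],s['gripper_force'],s['contact_force'])
E
```

```text
2.65 [432.75226505  -5.05126936   4.38884089] 0.16467142981169988 29.981419444084167 [-1.62245078  2.13669777  6.98994159]
```

```bash
python3 - <<'E'
from h import *
q=plan([432.8,-5.1,70],10.5); 
q=plan([485,-130,70],50,start=q); q=plan([532.4,-245.4,50],83.9,start=q)
E
```

```text
plan [0.001, 0.0, 0.0, -0.0, 0.001, -0.328]
plan [0.0, 0.0, -0.439, -0.662, 0.143, 0.0]
plan [0.0, 0.0, -0.377, -0.552, -0.29, 0.1]
```

Emit:
{"api": "carry_out", "payload": {"commands": [0,0,0,0,0,-0.16,0,0,0,0,0,0,-0.33,0,0,0,0,0,0,-0.33,0]}}

```text
t: 2.95
eef_pos: [434.6, -5.3, 72.8]
eef_rot: [[-0.183, 0.983, 0.006], [0.983, 0.183, -0.0], [-0.001, 0.006, -1.0]]
contact_force: [0.4, 0.1, -1.1]
width: 0.165
gripper_force: 30.0
```

Emit:
{"api": "carry_out", "payload": {"commands": [0,0,-0.44,-0.662,0.143,0,0,0,0,-0.44,-0.662,0.143,0,0,0,0,-0.44,-0.662,0.143,0,0,0,0,-0.44,-0.662,0.143,0,0,0,0,-0.44,-0.662,0.143,0,0,0,0,-0.44,-0.662,0.143,0,0]}}

```text
t: 3.55
eef_pos: [484.0, -130.5, 69.0]
eef_rot: [[-0.768, 0.641, -0.001], [0.641, 0.768, 0.0], [0.001, -0.0, -1.0]]
contact_force: [-0.5, 0.4, 0.2]
width: 0.162
gripper_force: 30.0
```

Emit:
{"api": "carry_out", "payload": {"commands": [0,0,-0.377,-0.552,-0.29,0.1,0,0,0,-0.377,-0.552,-0.29,0.1,0,0,0,-0.377,-0.552,-0.29,0.1,0,0,0,-0.377,-0.552,-0.29,0.1,0,0,0,-0.377,-0.552,-0.29,0.1,0,0,0,-0.377,-0.552,-0.29,0.1,0,0,0,-0.377,-0.552,-0.29,0.1,0]}}

```text
t: 4.25
eef_pos: [531.8, -244.5, 49.6]
eef_rot: [[-0.994, 0.106, -0.001], [0.106, 0.994, 0.0], [0.001, 0.0, -1.0]]
contact_force: [0.2, -1.0, -0.9]
width: 0.166
gripper_force: 30.0
```

```bash
python3 - <<'E'
from h import *
f=grab('wrist');t=grab('top');pickle.dump((f,t),open('w2.pkl','wb'))
c=cv2.resize(t['pixels'][120:220,225:325],(500,500),interpolation=cv2.INTER_CUBIC)
w=cv2.resize(f['pixels'],(300,225)) if 0 else cv2.resize(f['pixels'][130:384,150:400],(300,305))
o=np.zeros((500,800,3),np.uint8);o[:,:500]=c;o[:305,500:]=w;cv2.imwrite('pics/w2.png',o)
s=get_state();print(s['t'],s['eef_pos'],s['eef_rot'].round(3).tolist(),s['width'])
plan([532.4,-245.4,13.5],83.9)
E
```

```text
4.35 [ 532.09695378 -244.63427769   49.81823857] [[-0.995, 0.105, -0.0], [0.105, 0.995, 0.0], [0.0, 0.0, -1.0]] 0.16244977516108777
plan [0.0, -0.0, 0.001, -0.002, -0.004, 0.182]
```

View pics/w2.png

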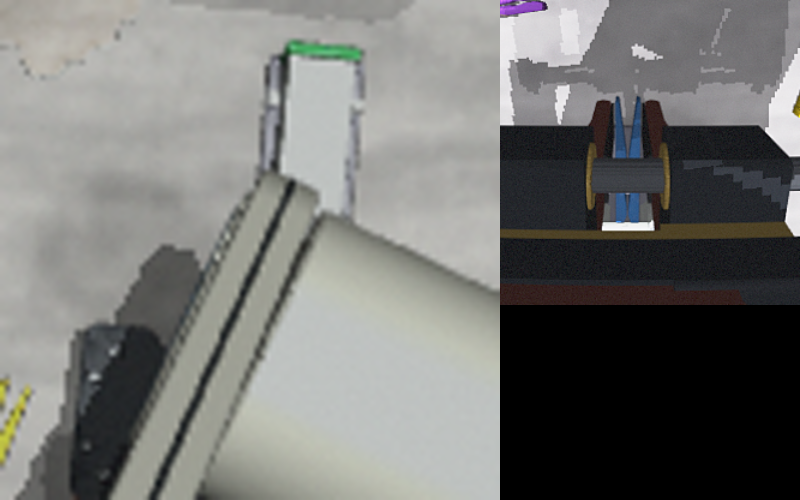

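Left: the tube, with its cap at (325,50). Right: the peg is held straight between the fingers at (628,170) and parallel to the gripper. Next: lower it and slide it in.

Emit:
{"api": "carry_out", "payload": {"commands": [0,0,0,0,-0.004,0.1,0,0,0,0,0,-0.004,0.18,0,0,0,0,0,-0.004,0.18,0,0,0,0,-0.05,-0.004,0.18,0,0,0,0,-0.1,-0.004,0.18,0,0,0,0,-0.13,-0.004,0.18,0,0,0,0,-0.13,-0.004,0.18,0]}}

```text
t: 5.05
eef_pos: [559.8, -249.2, 14.4]
eef_rot: [[-0.995, 0.103, 0.002], [0.103, 0.995, -0.001], [-0.002, -0.001, -1.0]]
contact_force: [0.4, 0.4, -0.5]
width: 0.166
gripper_force: 30.0
```

```bash
python3 - <<'E'
from h import *
s=get_state();print(s['t'],s['eef_pos'],s['contact_force'])
f=grab('scene')
cv2.imwrite('pics/s3.png',cv2.resize(f['pixels'][130:220,200:320],(800,600),interpolation=cv2.INTER_CUBIC))
M=np.array([607,-253.3,0]);d=np.array([.9943,-.106,0])
plan(M-16*d+[0,0,13.5],83.9)
E
```

```text
5.05 [ 559.82387392 -249.2047133    14.40020687] [ 0.36925541  0.38831636 -0.46032372]
plan [-0.0, 0.001, 0.002, -0.162, 0.003, 0.003]
```

View pics/s3.png

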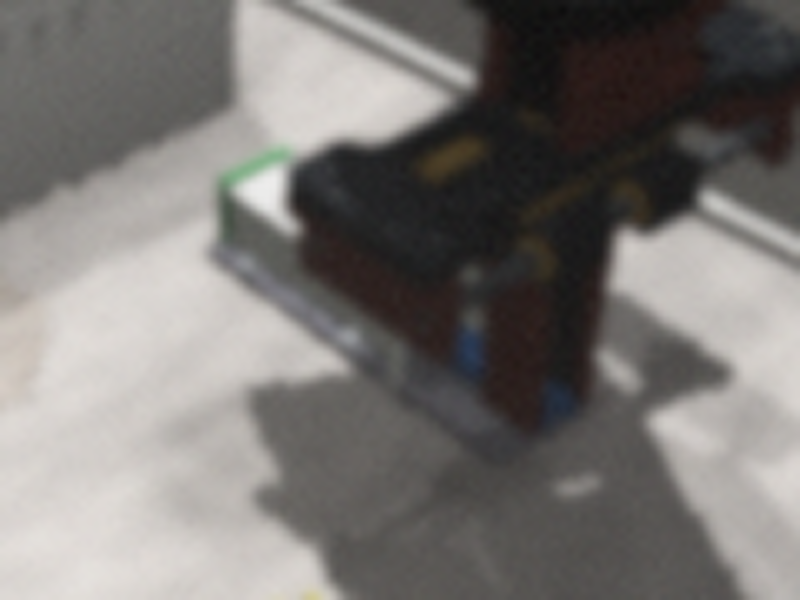

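The peg (blue at 470,350) heads into the mouth over the sill, and there is no contact force. I'll push on.

Emit:
{"api": "carry_out", "payload": {"commands": [0,0,0,-0.05,0.003,0.003,0,0,0,0,-0.1,0.003,0.003,0,0,0,0,-0.155,0.003,0.003,0,0,0,0,-0.155,0.003,0.003,0,0,0,0,-0.155,0.003,0.003,0]}}

```text
t: 5.6
eef_pos: [589.0, -251.3, 12.9]
eef_rot: [[-0.995, 0.103, -0.0], [0.103, 0.995, 0.0], [0.0, 0.0, -1.0]]
contact_force: [-0.8, 0.4, 0.2]
width: 0.168
gripper_force: 30.0
```

Emit:
{"api": "carry_out", "payload": {"commands": [0,0,0,0,0,0.008,0,0,0,0,0,0,0.008,0.4,0,0,0,0,0,0.008,0.4,0,0,0,0,0,0.008,0.4,0,0,0,0,0,-0.1,0.4,0,0,0,0,0,-0.4,0.4,0,0,0,0,0,-0.4,0.4]}}

```text
t: 6.3
eef_pos: [591.5, -252.6, 97.9]
eef_rot: [[-0.995, 0.103, 0.006], [0.103, 0.995, -0.003], [-0.007, -0.002, -1.0]]
contact_force: [0.7, 0.3, 0.3]
width: 0.402
gripper_force: 0.0
```

```bash
python3 - <<'E'
from h import *
q=plan([578,-130,95],40); q=plan([645,8,95],4.2,10,start=q);plan([645,8,95],4.2,-10,start=q); print(rot(4.2,10).round(3))
E
```

```text
plan [0.0, 0.005, 0.49, 0.13, 0.603, 0.012]
plan [0.107, 0.035, 0.397, 0.313, 0.7, 0.0]
plan [-0.222, 0.0, 0.0, 0.0, 0.0, 0.0]
[[-0.073  0.982 -0.173]
 [ 0.997  0.072 -0.013]
 [ 0.    -0.174 -0.985]]
```

```bash
python3 - <<'E'
from h import *
print(np.array(pickle.load(open('w1.pkl','rb'))['tool_from_camera']).round(2).tolist())
q=plan([575,-130,95],40); q=plan([643,-16,95],4.2,start=q)
E
```

```text
[[0.0, -0.97, -0.24, 65.06], [1.0, 0.0, 0.0, 0.37], [-0.0, -0.24, 0.97, -162.23], [0.0, 0.0, 0.0, 1.0]]
plan [0.0, 0.005, 0.49, 0.145, 0.601, 0.012]
plan [0.0, 0.0, 0.398, 0.218, 0.627, 0.0]
```

Peg A lies close to the can, so I'll straddle it off-centre with the fingers wide. Closing them will pull it clear.

Emit:
{"api": "carry_out", "payload": {"commands": [0,0,0.49,0.145,0.6,0.01,0.7,0,0,0.49,0.145,0.6,0.01,0.7,0,0,0.49,0.145,0.6,0.01,0.7,0,0,0.49,0.145,0.6,0.01,0.7,0,0,0.49,0.145,0.6,0.01,0.7,0,0,0.49,0.145,0.6,0.01,0.7]}}

```text
t: 6.9
eef_pos: [572.3, -128.6, 91.0]
eef_rot: [[-0.641, 0.767, 0.0], [0.767, 0.641, -0.0], [-0.0, 0.0, -1.0]]
contact_force: [-0.6, -0.0, 0.3]
width: 0.7
gripper_force: 0.0
```

Emit:
{"api": "carry_out", "payload": {"commands": [0,0,0.398,0.218,0.627,0,0.7,0,0,0.398,0.218,0.627,0,0.7,0,0,0.398,0.218,0.627,0,0.7,0,0,0.398,0.218,0.627,0,0.7,0,0,0.398,0.218,0.627,0,0.7,0,0,0.398,0.218,0.627,0,0.7]}}

```text
t: 7.5
eef_pos: [640.4, -14.8, 90.8]
eef_rot: [[-0.076, 0.997, -0.0], [0.997, 0.076, 0.0], [0.0, -0.0, -1.0]]
contact_force: [-0.3, -0.8, 0.0]
width: 0.702
gripper_force: 0.0
```

```bash
python3 - <<'E'
from h import *
f=grab('wrist');t=grab('top')
o=np.zeros((400,800,3),np.uint8);o[:300,:400]=cv2.resize(f['pixels'],(400,300));o[:,400:]=cv2.resize(t['pixels'][120:210,250:340],(400,400),interpolation=cv2.INTER_CUBIC);cv2.imwrite('pics/w4.png',o)
s=get_state();print(s['t'],s['eef_pos'],s['width'])
hsv=cv2.cvtColor(f['pixels'],cv2.COLOR_BGR2HSV);m=cv2.inRange(hsv,(95,110,40),(118,255,255))
n,l,st,c=cv2.connectedComponentsWithStats(m)
for i in range(1,n):
    if st[i,4]>300:
        ys,xs=np.nonzero(l==i);P=np.array([world(f,a,b,12)[:2] for a,b in zip(xs,ys)],np.float32)
        print(st[i],[np.round(v,1) for v in cv2.minAreaRect(P)],P.mean(0))
plan([643,-16,4],4.2)
E
```

```text
7.6 [640.27485097 -15.32742014  90.92773581] 0.6988767783940413
[ 447   57   65   73 3477] [array([830.7,  90.7]), array([61.7, 59.7]), np.float64(14.5)] [832.7345   93.06196]
[270 160  16  76 765] [array([660.3, -15.6]), array([12.8, 71.5]), np.float64(4.1)] [660.6894   -18.861345]
plan [-0.0, 0.0, 0.001, -0.004, 0.013, 0.435]
```

View pics/w4.png

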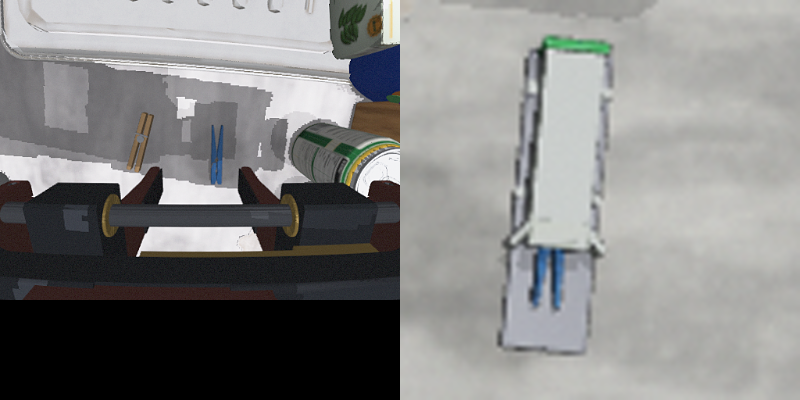

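Right: the first peg sits in the mouth, with about 30 mm sticking out at (547,275). Left: peg A at (216,155) lies between the open fingers, with the can at (345,150). Now down, and close to draw it in.

Emit:
{"api": "carry_out", "payload": {"commands": [0,0,0,-0.004,0.013,0.2,0.7,0,0,0,-0.004,0.013,0.33,0.7,0,0,0,-0.004,0.013,0.433,0.7,0,0,0,-0.004,0.013,0.433,0.7,0,0,0,-0.004,0.013,0.433,0,0,0,0,-0.004,0.013,0.433,0,0,0,0,-0.004,0.013,0.433,0,0,0,0,-0.004,0.013,0.433,0,0,0,0,-0.004,0.013,0.433,0,0,0,0,-0.004,0.013,0.433,0]}}

```text
t: 8.6
eef_pos: [643.2, -15.6, 4.8]
eef_rot: [[-0.073, 0.997, 0.0], [0.997, 0.073, -0.0], [-0.0, 0.0, -1.0]]
contact_force: [-0.4, -0.1, 0.8]
width: 0.188
gripper_force: 0.0
```

Emit:
{"api": "carry_out", "payload": {"commands": [0,0,0,0,0,0,0,0,0,0,0,0,0,0,0,0,0,0,0,0,0.35,0,0,0,0,0,0,0.35,0,0,0,0.11,0,0,0.35,0,0,0,0.11,0,0,0.35,0,0,0,0.11,0,0,0,0,0,0,0.11,0,0,0,0,0,0,0.11,0,0,0,0,0,0,0.11,0,0,0]}}

```text
t: 9.6
eef_pos: [641.5, 5.8, 4.4]
eef_rot: [[-0.072, 0.997, -0.0], [0.997, 0.072, -0.0], [-0.0, -0.0, -1.0]]
contact_force: [-0.2, -0.2, 0.3]
width: 0.162
gripper_force: 30.0
```

```bash
python3 - <<'E'
from h import *
f=grab('wrist')
s=get_state();print(s['t'],s['eef_pos'],s['width'],s['gripper_force'],s['contact_force'])
hsv=cv2.cvtColor(f['pixels'],cv2.COLOR_BGR2HSV);m=cv2.inRange(hsv,(95,110,40),(118,255,255))
n,l,st,c=cv2.connectedComponentsWithStats(m)
for i in range(1,n):
    if 200<st[i,4]:
        ys,xs=np.nonzero(l==i);P=np.array([world(f,a,b,12)[:2] for a,b in zip(xs,ys)],np.float32)
        print(st[i],[np.round(v,1) for v in cv2.minAreaRect(P)],P.mean(0))
p=s['eef_pos']
q=plan(p+[0,0,80],4.2);q=plan([575,-120,85],44,start=q); q=plan([527,-244.8,50],83.9,start=q)
E
```

```text
9.65 [641.46942079   5.85856928   4.45509748] 0.16471949808881373 29.999346435070038 [ 0.20814368  0.37295708 -0.6488264 ]
[246 210   9  52 312] [array([638.2,   3.7]), array([ 4.7, 33.7]), np.float64(6.2)] [638.17285     1.2490981]
[258 210   9  52 314] [array([645.8,   4.2]), array([ 5. , 33.6]), np.float64(4.3)] [646.3837      1.8953408]
plan [-0.0, 0.0, -0.001, -0.0, -0.0, -0.4]
plan [0.0, 0.0, -0.442, -0.603, -0.378, -0.003]
plan [0.0, 0.0, -0.443, -0.282, -0.606, 0.175]
```

Emit:
{"api": "carry_out", "payload": {"commands": [0,0,0,0,0,-0.2,0,0,0,0,0,0,-0.4,0,0,0,0,0,0,-0.4,0]}}

```text
t: 9.95
eef_pos: [645.2, 6.1, 89.8]
eef_rot: [[-0.072, 0.997, 0.009], [0.997, 0.072, -0.0], [-0.001, 0.009, -1.0]]
contact_force: [0.5, -0.2, 0.5]
width: 0.161
gripper_force: 30.0
```

Emit:
{"api": "carry_out", "payload": {"commands": [0,0,-0.44,-0.603,-0.378,0,0,0,0,-0.44,-0.603,-0.378,0,0,0,0,-0.44,-0.603,-0.378,0,0,0,0,-0.44,-0.603,-0.378,0,0,0,0,-0.44,-0.603,-0.378,0,0,0,0,-0.44,-0.603,-0.378,0,0,0,0,-0.44,-0.603,-0.378,0,0]}}

```text
t: 10.65
eef_pos: [574.7, -119.5, 84.1]
eef_rot: [[-0.69, 0.724, -0.0], [0.724, 0.69, 0.0], [0.0, -0.0, -1.0]]
contact_force: [-0.1, 0.9, -0.6]
width: 0.163
gripper_force: 30.0
```

```bash
python3 - <<'E'
from h import *
s=get_state();print(s['t'],s['eef_pos'],s['width'],s['gripper_force'])
M=np.array([607,-253.3,0]);d=np.array([.9943,-.106,0])
q=plan(M-104*d+[0,0,50],83.9); plan(M-104*d+[0,0,13.5],83.9,start=q)
E
```

```text
10.65 [ 574.65419877 -119.48743502   84.11935281] 0.1626541448788572 29.999080002307892
plan [-0.0, -0.0, -0.448, -0.2, -0.681, 0.171]
plan [0.0, 0.0, 0.0, 0.0, 0.0, 0.182]
```

Emit:
{"api": "carry_out", "payload": {"commands": [0,0,-0.448,-0.2,-0.681,0.17,0,0,0,-0.448,-0.2,-0.681,0.17,0,0,0,-0.448,-0.2,-0.681,0.17,0,0,0,-0.448,-0.2,-0.681,0.17,0,0,0,-0.448,-0.2,-0.681,0.17,0,0,0,-0.448,-0.2,-0.681,0.17,0,0,0,-0.448,-0.2,-0.681,0.17,0,0,0,-0.448,-0.2,-0.681,0.17,0]}}

```text
t: 11.45
eef_pos: [504.5, -242.1, 50.5]
eef_rot: [[-0.994, 0.105, 0.0], [0.105, 0.994, -0.0], [-0.0, -0.0, -1.0]]
contact_force: [0.2, 0.3, -0.1]
width: 0.162
gripper_force: 30.0
```

Emit:
{"api": "carry_out", "payload": {"commands": [0,0,0,0,0,0.1,0,0,0,0,0,0,0.18,0,0,0,0,0,0,0.18,0,0,0,0,0,0,0.18,0]}}

```text
t: 11.85
eef_pos: [503.8, -242.2, 14.0]
eef_rot: [[-0.995, 0.103, -0.001], [0.103, 0.995, 0.001], [0.001, 0.0, -1.0]]
contact_force: [-0.1, -0.3, 0.0]
width: 0.166
gripper_force: 30.0
```

```bash
python3 - <<'E'
from h import *
s=get_state();print(s['t'],s['eef_pos'],s['width'],s['gripper_force'],s['contact_force'])
f=grab('scene');cv2.imwrite('pics/s5.png',cv2.resize(f['pixels'][130:220,200:320],(800,600),interpolation=cv2.INTER_CUBIC))
M=np.array([607,-253.3,0]);d=np.array([.9943,-.106,0])
p=s['eef_pos'];v=p-M;print('along',v@d,'side',v@[.106,.9943,0])
q=plan(M-60*d+[0,0,13.5],83.9); plan(M-29*d+[0,0,13.5],83.9,start=q)
E
```

```text
11.85 [ 503.84141892 -242.19716514   14.03106195] 0.16620663760884394 29.999289214611053 [-0.11755366 -0.28180184  0.03263125]
along -103.74747766327513 side 0.10473910987474426
plan [0.0, -0.0, 0.002, -0.217, -0.0, 0.005]
plan [0.0, 0.0, 0.0, -0.155, 0.0, 0.0]
```

View pics/s5.png

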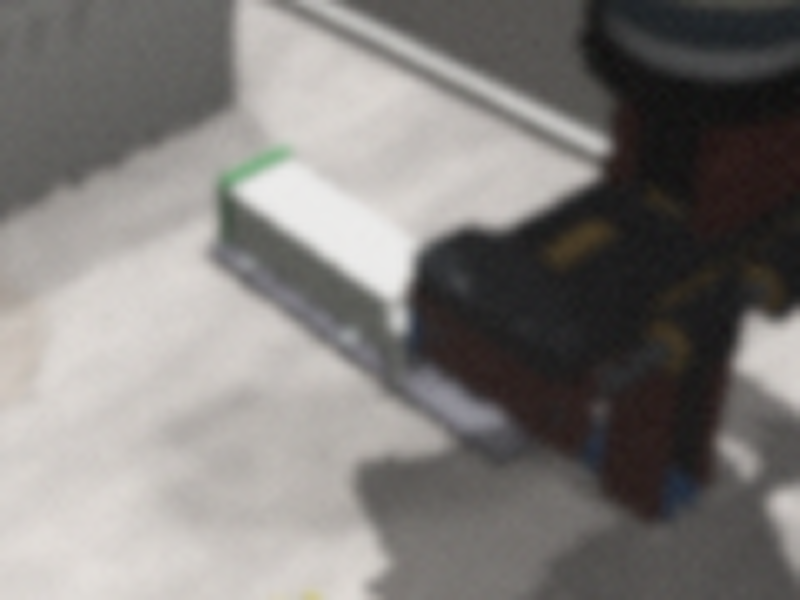

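The second peg (blue at 595,440) is lined up behind the first, at (415,330). There is no contact yet, so I'll push slowly.

Emit:
{"api": "carry_out", "payload": {"commands": [0,0,0,-0.06,0,0.006,0,0,0,0,-0.11,0,0.006,0,0,0,0,-0.16,0,0.006,0,0,0,0,-0.21,0,0.006,0,0,0,0,-0.26,0,0.006,0,0,0,0,-0.3,0,0.006,0,0,0,0,-0.33,0,0.006,0,0,0,0,-0.335,0,0.006,0,0,0,0,-0.335,0,0.006,0]}}

```text
t: 12.8
eef_pos: [570.7, -249.4, 13.1]
eef_rot: [[-0.995, 0.103, -0.0], [0.103, 0.995, 0.0], [0.0, 0.0, -1.0]]
contact_force: [-0.8, 0.5, -0.6]
width: 0.171
gripper_force: 30.0
```

```bash
python3 - <<'E'
from h import *
s=get_state();print(s['t'],s['eef_pos'],s['width'],s['gripper_force'],s['contact_force'])
M=np.array([607,-253.3,0]);d=np.array([.9943,-.106,0])
p=s['eef_pos'];v=p-M;print('along',v@d,'side',v@[.106,.9943,0])
plan(M-29*d+[0,0,13],83.9)
E
```

```text
12.8 [ 570.70712769 -249.37057607   13.13548865] 0.17142438039257984 29.99919891357422 [-0.79863183  0.53203709 -0.64563954]
along -36.50252187802219 side 0.059981744418343315
plan [0.0, -0.0, 0.002, -0.038, -0.0, 0.001]
```

Emit:
{"api": "carry_out", "payload": {"commands": [0,0,0,-0.015,0,0,0,0,0,0,-0.03,0,0,0,0,0,0,-0.03,0,0,0]}}

```text
t: 13.1
eef_pos: [573.7, -249.3, 12.5]
eef_rot: [[-0.995, 0.103, -0.006], [0.103, 0.995, 0.002], [0.007, 0.001, -1.0]]
contact_force: [-7.2, 1.0, 4.2]
width: 0.165
gripper_force: 30.0
```

Emit:
{"api": "carry_out", "payload": {"commands": [0,0,0,-0.006,0,0,0,0,0,0,-0.012,0,0,0,0,0,0,-0.012,0,0,0]}}

```text
t: 13.4
eef_pos: [574.0, -249.1, 12.0]
eef_rot: [[-0.995, 0.103, -0.01], [0.103, 0.995, 0.003], [0.01, 0.002, -1.0]]
contact_force: [-12.7, 1.1, 4.2]
width: 0.168
gripper_force: 30.0
```

Emit:
{"api": "carry_out", "payload": {"commands": [0,0,0,-0.006,0,0,0,0,0,0,-0.01,0,0,0,0,0,0,-0.01,0,0,0]}}

```text
t: 13.7
eef_pos: [574.8, -249.0, 11.6]
eef_rot: [[-0.995, 0.103, -0.012], [0.103, 0.995, 0.004], [0.013, 0.003, -1.0]]
contact_force: [-15.4, -0.3, 4.2]
width: 0.162
gripper_force: 30.0
```

The force built up at along ≈ -33, so either the peg is home or it is jammed. I'll relax, release, rise and look.

Emit:
{"api": "carry_out", "payload": {"commands": [0,0,0,0.022,0,0,0,0,0,0,0.022,0,0,0,0,0,0,0.022,0,0,0.35,0,0,0,0.022,0,0,0.35,0,0,0,0.022,0,0,0.35,0,0,0,0.022,0,-0.1,0.35,0,0,0,0.1,0,-0.35,0.35,0,0,0,0.4,0,-0.5,0.35,0,0,0,0.5,0,-0.5,0.35,0,0,0,0.5,0.4,-0.5,0.35,0,0,0,0.5,0.8,-0.5,0.35,0,0,0,0.5,0.8,-0.5,0.35]}}

```text
t: 14.9
eef_pos: [497.7, -90.2, 114.1]
eef_rot: [[-0.994, 0.105, 0.002], [0.105, 0.994, -0.0], [-0.002, -0.0, -1.0]]
contact_force: [1.5, -0.2, -0.3]
width: 0.349
gripper_force: 0.0
```

```bash
python3 - <<'E'
from h import *
s=get_state();print(s['t'],s['eef_pos'],s['contact_force'])
t=grab('top');f=grab('scene');pickle.dump((t,f),open('f6.pkl','wb'))
o=np.hstack([cv2.resize(t['pixels'][120:210,260:320],(400,600),interpolation=cv2.INTER_CUBIC),cv2.resize(f['pixels'][140:215,220:295],(400,600)[:1]*2,interpolation=cv2.INTER_CUBIC) if 0 else cv2.resize(f['pixels'][140:215,240:290],(400,600),interpolation=cv2.INTER_CUBIC)])
cv2.imwrite('pics/f6.png',o)
b=t;d=np.array([.9943,-.106])
hsv=cv2.cvtColor(t['pixels'],cv2.COLOR_BGR2HSV);m=cv2.inRange(hsv,(95,110,40),(118,255,255));m[:120]=0;m[:,:260]=0;m[:,320:]=0
ys,xs=np.nonzero(m);P=np.array([world(t,i,j,18)[:2] for i,j in zip(xs,ys)],np.float32);a=(P-[607,-253.3])@d
print(len(a),a.min(),a.max(),[np.round(v,1) for v in cv2.minAreaRect(P)])
E
```

```text
14.9 [497.68338453 -90.18860544 114.07697608] [ 1.46402066 -0.21307588 -0.27798699]
76 -43.30876209716797 -0.3696844421386731 [array([ 585.5, -248.9]), array([12.9, 42.9]), np.float64(84.0)]
```

View pics/f6.png

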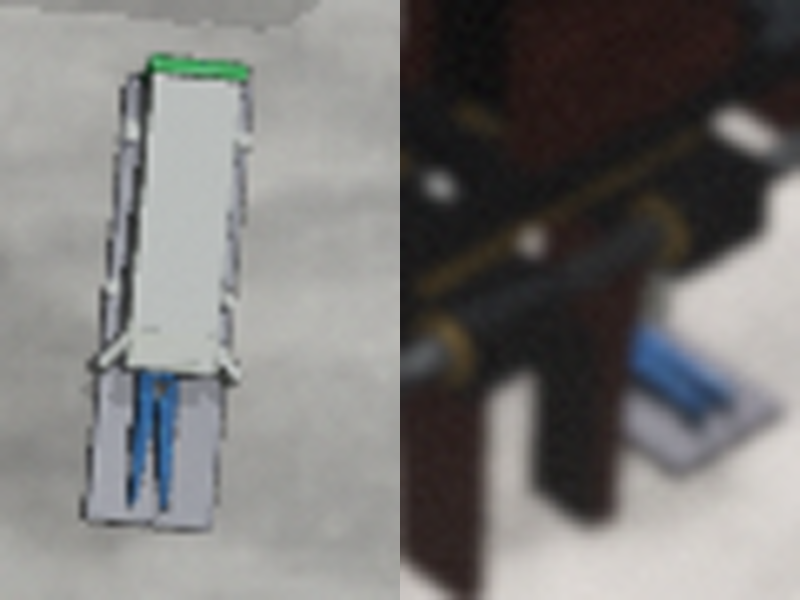

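The second peg lies straight. Its rear tips at (150,508) are just inside the sill edge at 522, so about 44 mm sticks out, as it should when home. A light nudge on its rear with closed fingers will make sure it is up against the first.

```bash
python3 - <<'E'
from h import *
M=np.array([607,-253.3,0]);d=np.array([.9943,-.106,0])
q=plan(M-78*d+[0,0,80],83.9);plan(M-78*d+[0,0,11],83.9,start=q)
E
```

```text
plan [0.0, 0.001, 0.005, -0.235, -0.773, 0.168]
plan [0.0, 0.0, 0.0, 0.0, 0.0, 0.345]
```

Emit:
{"api": "carry_out", "payload": {"commands": [0,0,0.005,-0.235,-0.773,0.168,0,0,0,0.005,-0.235,-0.773,0.168,0,0,0,0.005,-0.235,-0.773,0.168,0,0,0,0.005,-0.235,-0.773,0.168,0,0,0,0.005,-0.235,-0.773,0.168,0,0,0,0.005,-0.235,-0.773,0.168,0]}}

```text
t: 15.6
eef_pos: [527.3, -249.1, 79.6]
eef_rot: [[-0.994, 0.112, -0.001], [0.112, 0.994, 0.001], [0.001, 0.001, -1.0]]
contact_force: [0.0, 0.6, -0.2]
width: 0.012
gripper_force: 0.0
```

Emit:
{"api": "carry_out", "payload": {"commands": [0,0,0,0,0,0.2,0,0,0,0,0,0,0.345,0,0,0,0,0,0,0.345,0,0,0,0,0,0,0.345,0]}}

```text
t: 16.0
eef_pos: [527.8, -248.3, 11.2]
eef_rot: [[-0.994, 0.109, -0.001], [0.109, 0.994, 0.001], [0.001, 0.0, -1.0]]
contact_force: [-0.3, 0.8, -0.2]
width: 0.006
gripper_force: 0.0
```

Emit:
{"api": "carry_out", "payload": {"commands": [0,0,0,-0.03,0,0,0,0,0,0,-0.06,0,0,0,0,0,0,-0.08,0,0,0,0,0,0,-0.1,0,0,0,0,0,0,-0.1,0,0,0]}}

```text
t: 16.5
eef_pos: [548.3, -252.0, 11.0]
eef_rot: [[-0.994, 0.111, 0.0], [0.111, 0.994, -0.0], [-0.0, -0.0, -1.0]]
contact_force: [-0.5, 0.3, -0.1]
width: 0.004
gripper_force: 0.0
```

Emit:
{"api": "carry_out", "payload": {"commands": [0,0,0,0,0.022,0,0,0,0,0,-0.01,0.022,0,0,0,0,0,-0.02,0.022,0,0,0,0,0,-0.03,0.022,0,0,0,0,0,-0.03,0.022,0,0]}}

```text
t: 17.0
eef_pos: [549.6, -246.7, 9.7]
eef_rot: [[-0.994, 0.11, -0.01], [0.11, 0.994, 0.003], [0.01, 0.002, -1.0]]
contact_force: [-12.2, 0.8, 8.2]
width: 0.005
gripper_force: 6.3
```

Emit:
{"api": "carry_out", "payload": {"commands": [0,0,0,-0.01,0,0,0,0,0,0,-0.015,0,0,0,0,0,0,-0.015,0,0,0]}}

```text
t: 17.3
eef_pos: [549.7, -246.7, 9.6]
eef_rot: [[-0.994, 0.11, -0.015], [0.11, 0.994, 0.005], [0.015, 0.003, -1.0]]
contact_force: [-22.0, -0.2, 15.3]
width: 0.008
gripper_force: 11.1
```

It holds solidly at 22 N without moving, so the pegs are home. Back off and rise, then a last check.

Emit:
{"api": "carry_out", "payload": {"commands": [0,0,0,0.06,0,0,0,0,0,0,0.12,0,0,0,0,0,0,0.12,0,-0.3,0,0,0,0,0.3,0.3,-0.5,0,0,0,0,0.5,0.8,-0.5,0,0,0,0,0.5,0.95,-0.5,0,0,0,0,0.5,0.95,-0.5,0,0,0,0,0.5,0.95,-0.5,0]}}

```text
t: 18.1
eef_pos: [477.4, -45.4, 111.2]
eef_rot: [[-0.994, 0.108, 0.0], [0.108, 0.994, 0.001], [-0.0, 0.001, -1.0]]
contact_force: [-0.4, -1.2, -1.1]
width: 0.01
gripper_force: 0.0
```

```bash
python3 - <<'E'
from h import *
t=grab('top')
cv2.imwrite('pics/f7.png',np.hstack([cv2.resize(t['pixels'][165:205,265:305],(480,480),interpolation=cv2.INTER_CUBIC),cv2.resize(t['pixels'][120:300,150:270],(320,480))]))
d=np.array([.9943,-.106])
hsv=cv2.cvtColor(t['pixels'],cv2.COLOR_BGR2HSV);m=cv2.inRange(hsv,(95,110,40),(118,255,255));m[:120]=0;m[:,:260]=0;m[:,320:]=0
ys,xs=np.nonzero(m);P=np.array([world(t,i,j,18)[:2] for i,j in zip(xs,ys)],np.float32);a=(P-[607,-253.3])@d
print(len(a),a.min(),a.max(),get_state()['t'],get_state()['contact_force'])
E
```

```text
79 -43.30876209716797 -0.1428368652343762 18.15 [-0.71334426  0.63573945 -0.77572866]
```

View pics/f7.png

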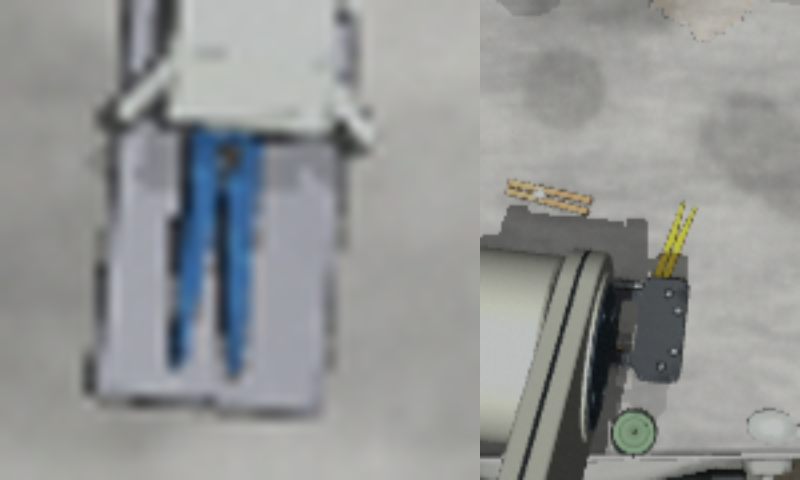

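The second peg is unmoved by the nudge, with its rear tips at (235,375), about 44 mm out and inside the sill edge. The wooden peg at (548,195) and the yellow one are where they lay, and the robot is clear.

```bash
python3 -c "
from station import r
print(r.close_job())"
```

```text
the job is handed in; nothing more can be done
None
```

The job is handed in: both blue pegs are in the tube, the second pressed up against the first with about 44 mm sticking out of the mouth, and the wooden peg was not touched (18 s of the 54 s used).

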